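# Clamp a watch movement on the timing-test stand

## Robot

A 6-joint arm with a two-finger parallel gripper is mounted at the origin on a cart in front of the work surface, level with it; the furniture and walls round the work are solid. World frame = base frame: x ahead of the robot, y to its left, z up, the work surface at z = 0. Lengths are in m, angles in rad, forces in N, time in s.
With the tool pointing down it reaches from about 0.4 to 0.825 m from the base axis. Payload 7 kg.
Tool frame: the origin (TCP) lies midway between the tips of the shut fingers; the grasp point (between the pads) lies 19 mm behind it; z points along the fingers, y is the line along which they close (so a half turn about z gives the same grasp; the last joint's range is limited). The gripper opens to 88 mm and grips with 3 to 60 N. Pads are 19 mm wide; open, the fingers measure 130 mm over their backs; the gripper's body (78 mm by 193 mm) begins 47 mm behind the grasp point.
Start: joints at [-0.827, 0.359, 0.012, 0, -1.224, -0.288], TCP at [0.297, -0.606, 0.227] pointing down, gripper open.
Joint ranges: [-3.07, 3.07], [-1.43, 2.12], [-1.02, 1.25], [-3.03, 1.67], [-3.05, -0], [-3.03, 3.03]. Speed limits (rad/s): [2.39, 2.39, 3.01, 3.14, 3.14, 3.14].

## Interface

Orientations are given as [roll, pitch, yaw] about the fixed x, y, z axes, in that order (R = Rz(yaw) Ry(pitch) Rx(roll)).
In Python, from station import get_state, grab_frame, calibration, job_done, boxes_of, regions_of, spot_point gives the robot as it stands. The module is installed in compiled form; this text tells all that it offers.
- The arm moves only by the tool arm_command, never from a script. Its argument "commands" is a list of rows, each an object of numbers: "tx", "ty", "tz": the shift along the tool's x, y, z each as a share of 25 cm, from -1 to 1; "twist": the turn about the tool's z as a share of 180 degrees, from -1 to 1. A call has exactly 8 rows; each row is the pose to reach, as a shift and turn from the pose commanded when the call began, along the tool's axes at that moment, turning the shorter way round; what a row does not reach only later rows make up. A row lasts 1/12 s, in which the tool goes at most 41.7 mm and 7.16 degrees, less where a joint would pass 70% of its speed; a pose out of reach is approached as far as the arm can. A call with a number of a shift or a turn outside -1 to 1 is refused whole. A call with a gripper value outside its range is refused whole. "claw" is the opening, from 0 (shut) to 1 (fully open), set as the call begins (left out, the last holds). The fingers move at their own pace and stop on an object; "grip_force" is the grip in N (left out, the last holds). Time passes only in rows, so rows that repeat a pose let the fingers close, or fill a call up. It gives the time, the measured TCP pose, the force, the opening and the grip force at its end, in the units of the state.
- get_state(): the state, without advancing time (a new reading comes with each control period).
- grab_frame(name): name is "side" or "top"; returns the picture (480x640x3 uint8, red, green, blue); there is no depth.
- calibration(name): a dict with "camera_matrix" (3x3 intrinsics, pixels), "extrinsics" (4x4, takes a point from camera to world coordinates). Camera axes: x right, y down, z forward; pixel columns grow to the right and rows downward; lengths in m; the calibration is good to about 2 mm. A picture is of the moment at which its call begins. calibration takes no time and is no camera call.
- job_done(): hands the job in; it is judged then, once.
Trained networks look in the newest picture that a camera, given by its name, has taken for a name from the list of things; names that differ only in an ending like _2 or _b are one class to them, and where a whole thing is asked for, a point or a joint stands for the part that bears it (a point fixed in the world has none). Each returns a list of dicts, best first, with "score" (0 to 1); they miss things now and then, are a little off and sometimes report something else, mostly with a low value. They report only what shows in the picture. A call takes as long as a camera call.
- boxes_of(query, camera): "rect" ([left, top, right, bottom] in pixels, round what is visible of it).
- regions_of(query, camera): "region" (480x640 bool, what is visible of it) and "rect" ([left, top, right, bottom] in pixels, round what is visible of it).
- spot_point(query, camera): "uv" ([column, row] in pixels: a listed point, or the origin of a listed thing).
The state is a dict: "t": time; "q": joint angles; "qd": joint speeds; "joint_efforts": joint torques, N m; "eef_pos": TCP position; "ee_rot": TCP orientation; "force": force on the tool from outside, world axes, zero at the start; "moment": the same for the moment, N m; "width": finger opening in m; "gripper_force": force on a finger pad.
Only numpy, scipy, OpenCV 4.12 (cv2) and the standard library are available. Lean on these libraries where they do the work, as an engineer would, in place of code of your own. Each camera call takes 0.05 s, during which the arm holds its last target. There are 200 camera calls.

## Task

Put the gilt watch movement in its black carrier on test: hold down the rubber bar of the test stand's sprung clip with one fingertip so that its foot rises, and meanwhile push the carrier along the bed with the other, beneath the foot and fully home against the two stop pins; then let the bar go so that the foot clamps the carrier, and take the hand away. Push gently, without pinching or lifting the carrier, and leave the other things on the bench where they lie.

Things in the scene. Friction and masses are not known exactly. Their poses are not given: they have to be found in the camera images.
- test_stand: grey test stand fixed to the table, 136 x 115 mm, bright bed on top, 20 mm above the table. Origin: at table height under the carrier's centre when home. x axis: along the bed, the way to push (away from the robot, turned up to 17 degrees); y to the left of it; z up. The bed runs from x = -95 to +30 mm between low guide rails (3 mm high, inner faces at y = +-34.2 mm)
- home (a point): middle of the round brass pickup pad, on the bed's surface (z = 20 mm), axes as the stand's: the carrier's origin is here when it is fully home
- stop (a point): point on the bed half-way between the two steel stop pins' near faces: 29 mm ahead (+x) of home; the pins (diameter 6 mm, 7 mm high) stand 20 mm to either side of it. The carrier's far edge touches them when home
- carrier: loose black plate, 58 (x) x 66 (y) x 7 mm, about 0.1 kg, with a round gilt watch movement (diameter 49 mm) in its top, up to 13 mm above the bed; origin at the centre of its underside, x axis along the push. It lies between the rails (1.2 mm play each side), origin 30 to 42 mm before (-x of) home. Push its front (-x) edge, 1 to 6 mm above the bed
- clip (a joint): clip angle, rad: 0 at rest (foot 3.5 mm above the bed, the 7 mm carrier cannot pass), 0.6 at its limit; grows as the bar is pressed down, springs back when let go. Foot above the bed: 7 mm at 0.22, 8.3 at 0.30, 9.7 at 0.40, 11 at 0.50. Bar's top above the bed: 4.8 mm at 0.30, 2.9 at 0.40, 1.0 at 0.50. Holding it takes about 4.5 N on the bar at 0.3, 7 N at 0.45. Reads about 0.22 when clamping the carrier
- press_bar (a point): middle of the top of the clip's black rubber press bar (moves with the clip): a straight round bar along the stand's x, 66 mm long (x = -90 to -24 mm in the stand's frame), 9 mm thick, at y = +64 mm, its top 10.7 mm above the bed at rest. A fingertip may slide along it while pressing
- clip_foot (a point): underside of the clip's black rubber foot (12 mm along x, 6 mm thick), at rest at x = +12, y = +28 mm in the stand's frame, 3.5 mm above the bed. The clip's pivot lies between foot and bar, along x at y = +44 mm, in three bearings (y = 39 to 49 mm, up to 30 mm above the table)
- driver_2: thin watchmaker's screwdriver, 105 x 8 mm, lying beside the stand's right (-y) edge; bystander, origin at the centre of its underside
- pocket_watch: open-faced pocket watch, 65 x 90 x 19 mm, lying by the front edge of the table; bystander, origin at the centre of its underside
- tweezers: steel tweezers, 122 x 12 x 5 mm, lying near the front edge of the table; bystander, origin at the centre of its underside
- loupe_arm: hand lens with steel rim and black ball grip, 110 x 44 x 24 mm, on the dark cabinet left of the table; bystander, origin at the centre of its underside
- jar_glass: glass jar with screw lid, diameter 41 mm, 48 mm high, behind the stand; bystander, origin at the centre of its underside
- parts_tin: small turned metal tin, diameter 34 mm, 26 mm high, behind the stand; bystander, origin at the centre of its underside
- cup_cream: cream plastic cup, diameter 28 mm, 24 mm high, left of the stand; bystander, origin at the centre of its underside
- tray_tri: triangular sorting tray, 75 x 83 x 14 mm, left of the stand; bystander, origin at the centre of its underside

How it is judged:
On the way, in this order (a step that is already met when the one before it is completed fails the run):
1. a finger holds the clip's bar down while the carrier is on its way in beneath the raised foot (value of joint clip above 0.215 rad and contact force between the fingers and clip above 0.5 N and x of carrier in the frame of test_stand between -0.021 and -0.004 m), for 0.05 s.
2. the carrier is home against the pins and the clip, let go, clamps it (horizontal distance between carrier and home below 0.003 m and angle between carrier's own z axis and vertical below 0.05 rad and angle between the x axis of carrier and the x axis of test_stand, either way round below 0.06 rad and value of joint clip between 0.12 and 0.29 rad and contact force between clip and carrier above 0.8 N and contact force between the fingers and clip below 0.1 N), for 0.2 s.
At the end, for the whole second after the job is handed in: the carrier lies flat at rest on the bed with its centre within 3 mm of home and square to the stand within 3.4 degrees, and the clip, let go, rests on it (clip angle 0.12 to 0.29 rad, more than 0.8 N between clip and carrier) (horizontal distance between carrier and home below 0.003 m and angle between carrier's own z axis and vertical below 0.05 rad and angle between the x axis of carrier and the x axis of test_stand, either way round below 0.06 rad and value of joint clip between 0.12 and 0.29 rad and contact force between clip and carrier above 0.8 N and linear speed of carrier below 0.01 m/s); the robot touches nothing.
It fails at once if the carrier is lifted off the bed (more than 4 mm) or tipped (height (world z) of carrier above 0.024 m or angle between carrier's own z axis and vertical above 0.12 rad).
It fails at once if the carrier is pushed or pressed with more than 40 N (contact force between the fingers and carrier above 40 N).
It fails at once if a bystander is moved by more than 15 mm (distance of any of driver_2, pocket_watch, tweezers, loupe_arm, jar_glass, parts_tin, cup_cream, tray_tri from where it was at the start of the episode above 0.015 m).
It also fails if it takes over 35 s, if anything falls off the work surface, if the arm or the gripper's body presses on something with over 40 N, if the wrist force passes 120 N, or if a joint passes its speed limit or range.

## Working session

There is one attempt and no reset: what is moved stays moved. The work goes in short steps, Python scripts to look and compute and a tool call to move; the robot and the scene stay as the last step left them, time stands still between calls to the robot, and variables do not carry over. Pictures are saved under pics/ and viewed, at most 10 in all, crops included, and the job is handed in when it is done.

Besides the shell and the picture viewer there is one more tool, called after "Emit:" as a command line: name --argument value ..., lists and objects as JSON in quotes. arm_command: Moves the arm, as the interface text tells. Shift numbers are shares of 25 cm and turn numbers shares of 180 degrees, none past 1 either way. Its arguments: {"type":"object","properties":{"commands":{"type":"array"},"claw":{"type":"number"},"grip_force":{"type":"number"}},"required":["commands"]}

```bash
mkdir -p pics; cat > h.py <<'E'
import numpy as np, cv2
from station import *
def ray(cam,uv):
    c=calibration(cam);K=np.array(c["camera_matrix"]);T=np.array(c["extrinsics"])
    d=T[:3,:3]@np.linalg.solve(K,[uv[0],uv[1],1.]);return T[:3,3],d
def at(cam,uv,z):
    o,d=ray(cam,uv);return o+d*(z-o[2])/d[2]
def px(cam,p):
    c=calibration(cam);K=np.array(c["camera_matrix"]);T=np.array(c["extrinsics"])
    q=K@(T[:3,:3].T@(np.array(p)-T[:3,3]));return q[:2]/q[2]
E
python3 - <<'E'
from h import *
for c in("top","side"):
    cv2.imwrite(f"pics/{c}0.png",grab_frame(c)[:,:,::-1])
    for n,z in(("home",.02),("stop",.02),("carrier",.02),("press_bar",.0307),("clip_foot",.0235),("test_stand",0)):
        for r in spot_point(n,c)[:1]: print(c,n,round(r["score"],2),np.round(r["uv"],1),np.round(at(c,r["uv"],z),4))
s=get_state();print(s["t"],s["eef_pos"],s["ee_rot"],s["width"])
E
```

```text
top home 0.81 [322.1 235.7] [ 0.5363 -0.0276  0.02  ]
top stop 0.71 [322.  226.1] [ 0.5595 -0.0271  0.02  ]
top carrier 0.93 [326.1 247.8] [ 0.5075 -0.0373  0.02  ]
top press_bar 0.62 [301.1 269.7] [0.4543 0.0207 0.0307]
top clip_foot 0.68 [308.5 238.4] [0.5289 0.0046 0.0235]
top test_stand 0.92 [322.9 241.4] [ 0.5254 -0.0301  0.    ]
side home 0.75 [342.5 276.7] [ 0.5193 -0.0398  0.02  ]
side stop 0.75 [354.3 262. ] [ 0.5662 -0.0135  0.02  ]
side carrier 0.97 [332.4 275.8] [ 0.5054 -0.0271  0.02  ]
side press_bar 0.8 [298.4 263.2] [0.467  0.0294 0.0307]
side clip_foot 0.71 [335.7 260.5] [0.5365 0.0064 0.0235]
side test_stand 0.81 [340.8 276.7] [ 0.5332 -0.0159  0.    ]
0.7 [ 0.29709747 -0.60607201  0.22659072] [-3.14155163e+00  3.53608379e-05 -2.68582322e+00] 0.08758610949262229
```

```bash
python3 - <<'E'
from h import *
a=cv2.imread("pics/top0.png")[180:330,240:400]; b=cv2.imread("pics/side0.png")[190:340,240:440]
cv2.imwrite("pics/tc.png",cv2.resize(a,None,fx=4.9,fy=4,interpolation=3)if 0 else cv2.resize(a,None,fx=4,fy=4,interpolation=3))
cv2.imwrite("pics/sc.png",cv2.resize(b,None,fx=4,fy=4,interpolation=3))
E
```

```text
(no output)
```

View pics/tc.png

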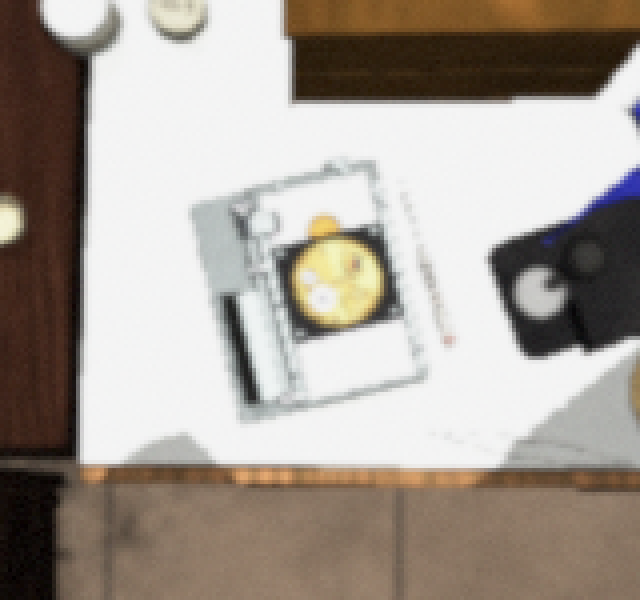

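View pics/sc.png

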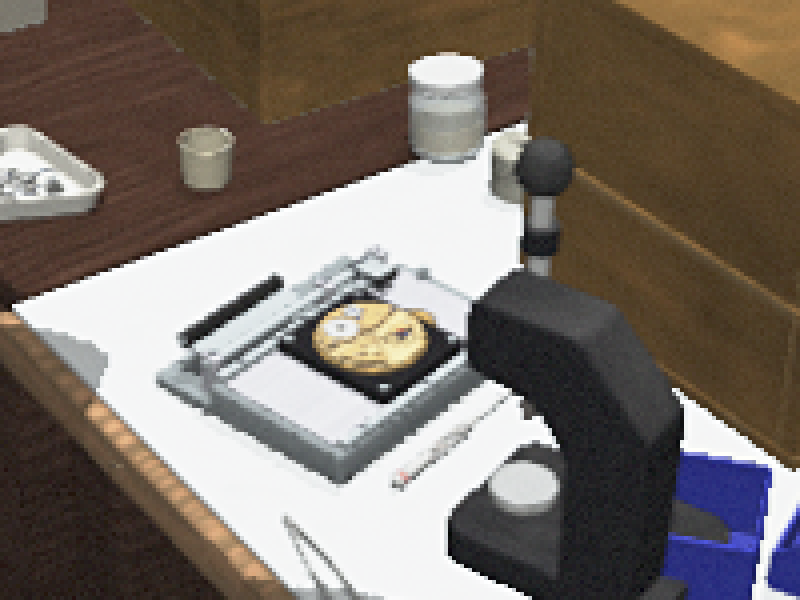

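View pics/top0.png

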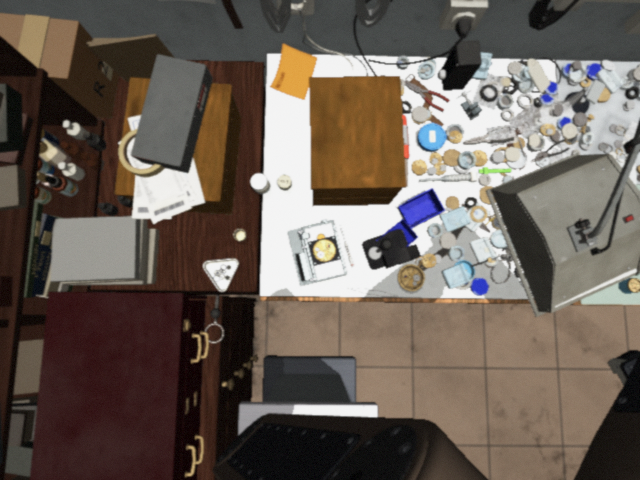

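The top crop shows the stand turned about 13° to the left. The bar is the black strip near crop pixel (240,350), the carrier is at (338,280) and the brass pad at (322,225). The microscope stands to the right of it. Next I'll refine the stand pose from the regions.

```bash
python3 - <<'E'
from h import *
from scipy.optimize import least_squares
def fit(name,c,zt):
    r=regions_of(name,c)
    if not r: print(c,name,"none");return
    m=r[0]["region"].astype(np.uint8)
    cn=max(cv2.findContours(m,0,1)[0],key=cv2.contourArea)[:,0].astype(float)
    w=np.array([at(c,p,zt)[:2] for p in cn],np.float32)*1000
    ys,xs=np.nonzero(m);ce=np.mean([at(c,(x,y),zt)[:2] for x,y in zip(xs,ys)],0)
    print(c,name,round(r[0]["score"],2),"rect",np.round(cv2.minAreaRect(w),1) if 0 else cv2.minAreaRect(w),"cent",np.round(ce,4),m.sum())
for c in("top","side"):
    for n,z in(("carrier",.028),("test_stand",.02),("press_bar",.027),("clip",.027)): fit(n,c,z)
# several spots
I={"home":.02,"stop":.02,"press_bar":.0307,"clip_foot":.0235,"carrier":.02}
P={k:np.array([[*spot_point(k,c)[0]["uv"]] for _ in range(1)]) for c in["top"] for k in I}
print({k:np.round(v,1).tolist() for k,v in P.items()})
# microscope: ball, left base corners
def tri(a,b):
    o1,d1=ray("top",a);o2,d2=ray("side",b);A=np.stack([d1,-d2],1);s=np.linalg.lstsq(A,o2-o1,rcond=None)[0]
    return (o1+s[0]*d1+o2+s[1]*d2)/2,np.linalg.norm(o1+s[0]*d1-o2-s[1]*d2)
print("ball",tri((386,244),(376,231)))
print("stage",tri((374.5,252.5),(371,312)))
for p in((362,241),(368,269)):print([np.round(at("top",p,z),3) for z in(0,.1)])
print("cam",calibration("top")["extrinsics"],calibration("side")["extrinsics"])
E
```

```text
top carrier 0.85 rect ((500.04510498046875, -31.505542755126953), (60.61457061767578, 65.1314697265625), 14.933955192565918) cent [ 0.5006 -0.0316] 681
top test_stand 0.59 rect ((499.5612487792969, -13.829620361328125), (141.7645721435547, 114.42533874511719), 14.35502815246582) cent [ 0.4951 -0.0093] 2079
top press_bar 0.6 rect ((463.3260498046875, 15.578509330749512), (67.38038635253906, 27.76481056213379), 15.0208158493042) cent [0.4741 0.0159] 395
top clip 0.62 rect ((465.364501953125, 15.650428771972656), (68.10369110107422, 27.743844985961914), 14.670720100402832) cent [0.4774 0.0158] 393
side carrier 0.85 rect ((499.47784423828125, -33.54460525512695), (68.15643310546875, 73.25655364990234), 15.4635009765625) cent [ 0.4986 -0.0343] 825
side test_stand 0.74 rect ((492.4647521972656, -20.60443878173828), (154.47177124023438, 132.14358520507812), 14.361101150512695) cent [ 0.4759 -0.0252] 2211
side press_bar 0.95 rect ((463.2987976074219, 14.729534149169922), (70.13529205322266, 31.7039737701416), 15.755926132202148) cent [0.4671 0.0156] 354
side clip 0.58 rect ((464.239562988281
[... 279 characters left out ...]
-0.15151256,  0.18342978]), np.float64(0.0008829559839448961))
stage (array([ 0.49774915, -0.15185259,  0.02209644]), np.float64(0.0003996724579345378))
[array([ 0.528, -0.125,  0.   ]), array([ 0.514, -0.113,  0.1  ])]
[array([ 0.46 , -0.139,  0.   ]), array([ 0.453, -0.126,  0.1  ])]
cam [[ 0.01059347 -0.98985957  0.14165384  0.38422517]
 [-0.99973977 -0.01334668 -0.01850015 -0.00331046]
 [ 0.02020316 -0.141421   -0.98974337  1.03692336]
 [ 0.          0.          0.          1.        ]] [[ 0.82298816 -0.302678    0.4807042  -0.01535183]
 [-0.56797361 -0.45307762  0.68711473 -0.75268466]
 [ 0.0098218  -0.83851458 -0.54479063  0.6644466 ]
 [ 0.          0.          0.          1.        ]]
```

```bash
python3 - <<'E'
from h import *
u=np.array([np.cos(.256),np.sin(.256)]);v=np.array([-u[1],u[0]])
for c,(x0,x1,y0,y1),t in(("top",(292,308,245,288),75),("side",(280,314,254,282),75),("top",(308,345,232,268),80)):
    g=cv2.imread(f"pics/{c}0.png").max(2); m=np.zeros_like(g); m[y0:y1,x0:x1]=g[y0:y1,x0:x1]<t
    n,l,s,ce=cv2.connectedComponentsWithStats(m,connectivity=8);k=1+np.argmax(s[1:,4]);m=(l==k)
    ys,xs=np.nonzero(m);z=.0285 if x0<300 else .027
    w=np.array([at(c,p,z)[:2] for p in zip(xs,ys)]);a=w@u;b=w@v
    ww=cv2.minAreaRect(w.astype(np.float32)*1000)
    print(c,s[k],"cent",w.mean(0).round(4),"rect",np.round(ww[0],1),np.round(ww[1],1),round(ww[2],1),"u",a.min().round(4),a.max().round(4),"v",b.min().round(4),b.max().round(4),b.mean().round(4))
E
```

```text
top [296 254   8  26  62] cent [0.461  0.0243] rect [461.7  24.5] [60.   5.1] 15.0 u 0.4228 0.4828 v -0.0958 -0.0906 -0.0932
side [286 259  25  18  85] cent [0.4601 0.0218] rect [459.7  21.7] [67.5  8.6] 15.2 u 0.4165 0.4839 v -0.1001 -0.0913 -0.0954
top [310 241  12  23  56] cent [ 0.4938 -0.008 ] rect [494.9 -10.2] [52.5 16.7] 16.5 u 0.4501 0.5027 v -0.1444 -0.1273 -0.1328
```

Emit:
arm_command --commands '[{"tx": -0.06, "ty": 0.12, "tz": -0.04, "twist": 0.01}, {"tx": -0.12, "ty": 0.25, "tz": -0.08, "twist": 0.02}, {"tx": -0.18, "ty": 0.38, "tz": -0.12, "twist": 0.03}, {"tx": -0.25, "ty": 0.51, "tz": -0.16, "twist": 0.04}, {"tx": -0.31, "ty": 0.64, "tz": -0.16, "twist": 0.05}, {"tx": -0.38, "ty": 0.77, "tz": -0.16, "twist": 0.062}, {"tx": -0.44, "ty": 0.9, "tz": -0.16, "twist": 0.062}, {"tx": -0.44, "ty": 0.9, "tz": -0.16, "twist": 0.062}]' --claw 0.523

```text
t: 2.02
eef_pos: [0.2961, -0.3514, 0.2674]
ee_rot: [-3.141, 0.003, -2.878]
force: [0.1, -0.1, -1.3]
width: 0.0465
gripper_force: 0.0
```

Emit:
arm_command --commands '[{"tx": -0.09, "ty": 0.11}, {"tx": -0.19, "ty": 0.23}, {"tx": -0.29, "ty": 0.36}, {"tx": -0.39, "ty": 0.49}, {"tx": -0.49, "ty": 0.62}, {"tx": -0.59, "ty": 0.74}, {"tx": -0.68, "ty": 0.85}, {"tx": -0.68, "ty": 0.85}]'

```text
invalid input
```

```bash
cat >> h.py <<'E'
O=np.array([.5324,-.0240]);Y=.26
def rel():
    s=get_state();p=s["eef_pos"];d=np.array(p[:2])-O;u=np.array([np.cos(Y),np.sin(Y)]);v=np.array([-u[1],u[0]])
    print("t",round(s["t"],2),"stand xy mm",(d@u*1e3).round(1),(d@v*1e3).round(1),"z",round(p[2]*1e3,1),"yaw",round(s["ee_rot"][2]+np.pi,4),"w",round(s["width"]*1e3,1),"F",np.round(s["force"],1))
E
python3 -c "from h import *;rel()"
```

```text
t 2.02 stand xy mm -312.5 -255.6 z 267.4 yaw 0.2631 w 46.5 F [ 0.1 -0.1 -1.3]
```

Emit:
arm_command --commands '[{"tx": -0.09, "ty": 0.11, "tz": 0, "twist": 0}, {"tx": -0.19, "ty": 0.23, "tz": 0, "twist": 0}, {"tx": -0.29, "ty": 0.36, "tz": 0, "twist": 0}, {"tx": -0.39, "ty": 0.49, "tz": 0, "twist": 0}, {"tx": -0.49, "ty": 0.62, "tz": 0, "twist": 0}, {"tx": -0.59, "ty": 0.74, "tz": 0, "twist": 0}, {"tx": -0.68, "ty": 0.85, "tz": 0, "twist": 0}, {"tx": -0.68, "ty": 0.85, "tz": 0, "twist": 0}]' --claw 0.523

```text
t: 2.68
eef_pos: [0.4084, -0.1022, 0.267]
ee_rot: [3.141, 0.002, -2.876]
force: [0.6, -0.9, -0.5]
width: 0.0458
gripper_force: 0.0
```

```bash
python3 -c "from h import *;rel()"
```

```text
t 2.68 stand xy mm -139.9 -43.7 z 267.0 yaw 0.2656 w 45.8 F [ 0.6 -0.9 -0.5]
```

Emit:
arm_command --commands '[{"tx": -0.08, "ty": 0.1, "tz": 0.03, "twist": 0}, {"tx": -0.16, "ty": 0.21, "tz": 0.12, "twist": 0}, {"tx": -0.232, "ty": 0.311, "tz": 0.23, "twist": 0}, {"tx": -0.232, "ty": 0.311, "tz": 0.36, "twist": 0}, {"tx": -0.232, "ty": 0.311, "tz": 0.49, "twist": 0}, {"tx": -0.232, "ty": 0.311, "tz": 0.62, "twist": 0}, {"tx": -0.232, "ty": 0.311, "tz": 0.72, "twist": 0}, {"tx": -0.232, "ty": 0.311, "tz": 0.76, "twist": 0}]' --claw 0.523

```text
t: 3.35
eef_pos: [0.4402, -0.017, 0.0734]
ee_rot: [-3.141, -0.005, -2.881]
force: [-0.3, -0.1, -1.0]
width: 0.046
gripper_force: 0.0
```

```bash
python3 - <<'E'
from h import *
rel()
for c,(x0,x1,y0,y1) in(("side",(260,400,215,320)),("top",(270,370,210,300))):
    cv2.imwrite(f"pics/{c}1.png",cv2.resize(grab_frame(c)[y0:y1,x0:x1,::-1],None,fx=5,fy=5,interpolation=2))
E
```

```text
t 3.35 stand xy mm -87.3 30.5 z 73.4 yaw 0.2608 w 46.0 F [-0.3 -0.1 -1. ]
```

View pics/side1.png

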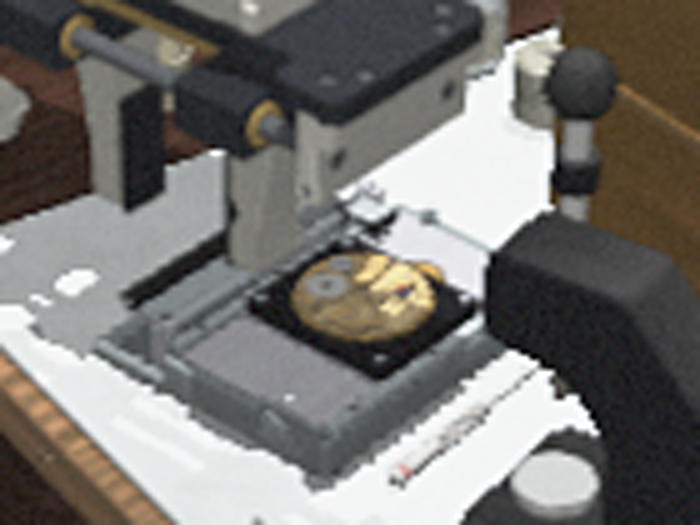

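The side view shows the right finger hovering behind the carrier and the left one over the bar side, with the carrier undisturbed at about (365,300) in the crop.

```bash
python3 -c "from h import *;rel()"
```

```text
t 3.45 stand xy mm -86.7 30.3 z 74.8 yaw 0.261 w 46.0 F [-0.  -0.3  0.8]
```

View pics/top1.png

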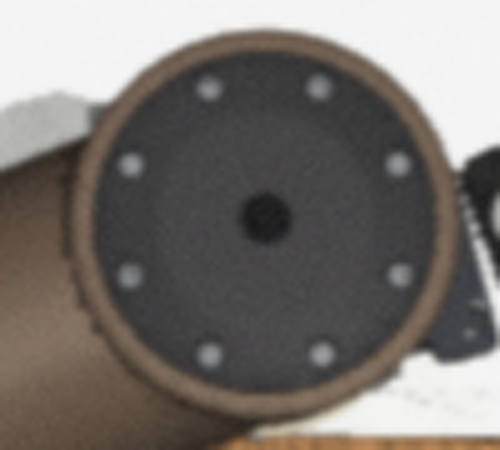

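Emit:
arm_command --commands '[{"tx": -0.01, "ty": 0.007, "tz": 0.02, "twist": 0}, {"tx": -0.02, "ty": 0.014, "tz": 0.05, "twist": 0}, {"tx": -0.022, "ty": 0.014, "tz": 0.08, "twist": 0}, {"tx": -0.022, "ty": 0.014, "tz": 0.11, "twist": 0}, {"tx": -0.022, "ty": 0.014, "tz": 0.13, "twist": 0}, {"tx": -0.022, "ty": 0.014, "tz": 0.14, "twist": 0}, {"tx": -0.022, "ty": 0.014, "tz": 0.14, "twist": 0}, {"tx": -0.022, "ty": 0.014, "tz": 0.14, "twist": 0}]' --claw 0.523

```text
t: 4.12
eef_pos: [0.4466, -0.0116, 0.0415]
ee_rot: [-3.141, -0.0, -2.881]
force: [-0.4, -0.4, -0.5]
width: 0.0457
gripper_force: 0.0
```

```bash
python3 - <<'E'
from h import *
rel()
cv2.imwrite("pics/side2.png",cv2.resize(grab_frame("side")[235:300,265:385,::-1],None,fx=6,fy=6,interpolation=2))
rel()
E
```

```text
t 4.12 stand xy mm -79.8 34.0 z 41.5 yaw 0.2611 w 45.7 F [-0.4 -0.4 -0.5]
t 4.17 stand xy mm -79.6 34.0 z 41.7 yaw 0.2612 w 45.8 F [0.1 0.5 0. ]
```

View pics/side2.png

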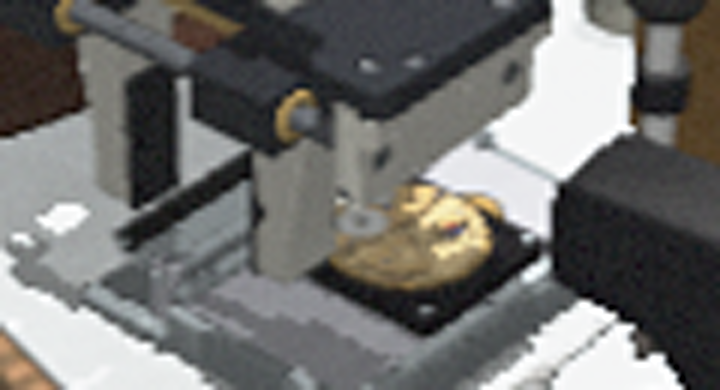

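```bash
python3 - <<'E'
from h import *
u=np.array([np.cos(Y),np.sin(Y)]);v=np.array([-u[1],u[0]])
for n,p,z in(("Lfin outer",(98,192),.042),("Lfin mid",(128,208),.042),("Lpad far",(177,190),.042),("Rfin outer-near",(258,272),.042),("Rfin",(298,280),.042),("Rfin far",(337,250),.042),("bar near end",(118,238),.027),("bar near R",(130,248),.027),("bar@finger",(250,160),.0307),("carrier near",(425,330),.027),("carrier right",(545,240),.027)):
    d=at("side",(265+p[0]/6-.4,235+p[1]/6-.4),z)[:2]-O;print(n,np.round([d@u*1e3,d@v*1e3],1))
E
```

```text
Lfin outer [-90.5  73.7]
Lfin mid [-90.5  61. ]
Lpad far [-73.8  56.4]
Rfin outer-near [-88.9   9.6]
Rfin [-84.1  -1.9]
Rfin far [-65.2  -0.7]
bar near end [-89.   67.3]
bar near R [-90.3  61. ]
bar@finger [-35.   61.7]
carrier near [-62.8 -33.1]
carrier right [ -3.5 -31.6]
```

Emit:
arm_command --commands '[{"tx": 0, "ty": 0, "tz": 0.015, "twist": 0}, {"tx": 0, "ty": 0, "tz": 0.03, "twist": 0}, {"tx": 0, "ty": 0, "tz": 0.04, "twist": 0}, {"tx": 0, "ty": 0, "tz": 0.05, "twist": 0}, {"tx": 0, "ty": 0, "tz": 0.06, "twist": 0}, {"tx": 0, "ty": 0, "tz": 0.07, "twist": 0}, {"tx": 0, "ty": 0, "tz": 0.074, "twist": 0}, {"tx": 0, "ty": 0, "tz": 0.074, "twist": 0}]' --claw 0.523

```text
t: 4.83
eef_pos: [0.4466, -0.0114, 0.0229]
ee_rot: [3.142, -0.0, -2.88]
force: [-2.6, 3.6, 3.9]
width: 0.0457
gripper_force: 2.6
```

```bash
python3 - <<'E'
from h import *
grab_frame("side")
rel()
E
```

```text
t 4.88 stand xy mm -79.7 34.2 z 23.0 yaw 0.2611 w 45.9 F [-2.5  4.8  4.4]
```

Emit:
arm_command --commands '[{"tx": 0, "ty": 0, "tz": -0.03, "twist": 0}, {"tx": 0, "ty": 0, "tz": -0.054, "twist": 0}, {"tx": 0, "ty": -0.01, "tz": -0.054, "twist": 0}, {"tx": 0, "ty": -0.018, "tz": -0.054, "twist": 0}, {"tx": 0, "ty": -0.018, "tz": -0.03, "twist": 0}, {"tx": 0, "ty": -0.018, "tz": -0.01, "twist": 0}, {"tx": 0, "ty": -0.018, "tz": 0, "twist": 0}, {"tx": 0, "ty": -0.018, "tz": 0, "twist": 0}]' --claw 0.523

```text
t: 5.55
eef_pos: [0.4483, -0.0158, 0.0226]
ee_rot: [-3.141, 0.0, -2.88]
force: [1.6, 1.1, 5.1]
width: 0.0458
gripper_force: 2.6
```

```bash
python3 - <<'E'
from h import *
g=grab_frame("side")
rel();print(get_state()["gripper_force"])
cv2.imwrite("pics/side3.png",cv2.resize(g[235:300,265:385,::-1],None,fx=6,fy=6,interpolation=2))
E
```

```text
t 5.6 stand xy mm -79.2 29.6 z 22.8 yaw 0.2614 w 46.2 F [0.3 0.5 5. ]
2.535797953605652
```

View pics/side3.png

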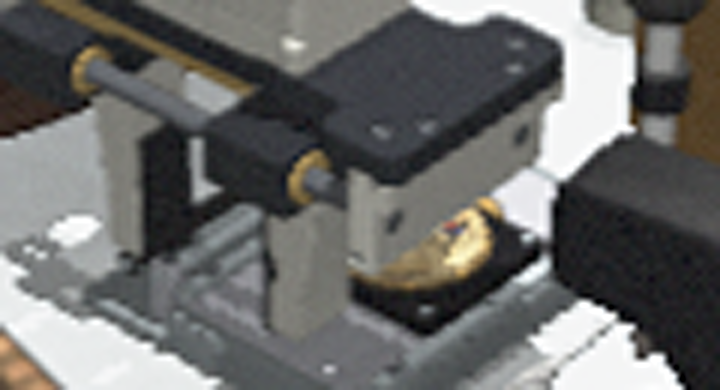

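Emit:
arm_command --commands '[{"tx": -0.01, "ty": 0, "tz": 0.003, "twist": 0}, {"tx": -0.022, "ty": 0, "tz": 0.003, "twist": 0}, {"tx": -0.034, "ty": 0, "tz": 0.003, "twist": 0}, {"tx": -0.046, "ty": 0, "tz": 0.003, "twist": 0}, {"tx": -0.058, "ty": 0, "tz": 0.003, "twist": 0}, {"tx": -0.07, "ty": 0, "tz": 0.003, "twist": 0}, {"tx": -0.082, "ty": 0, "tz": 0.003, "twist": 0}, {"tx": -0.09, "ty": 0, "tz": 0.003, "twist": 0}]' --claw 0.523

```text
t: 6.27
eef_pos: [0.467, -0.0112, 0.0215]
ee_rot: [-3.141, -0.005, -2.881]
force: [-5.0, -1.1, 6.6]
width: 0.0462
gripper_force: 3.6
```

```bash
python3 - <<'E'
from h import *
g=grab_frame("side")
rel();print(spot_point("carrier","side")[:1])
cv2.imwrite("pics/side4.png",cv2.resize(g[235:300,265:385,::-1],None,fx=6,fy=6,interpolation=2))
E
```

```text
t 6.32 stand xy mm -59.5 29.2 z 21.5 yaw 0.2609 w 45.5 F [-4.4 -1.   7.7]
[{'uv': [333.0, 275.4], 'score': 0.72}]
```

View pics/side4.png

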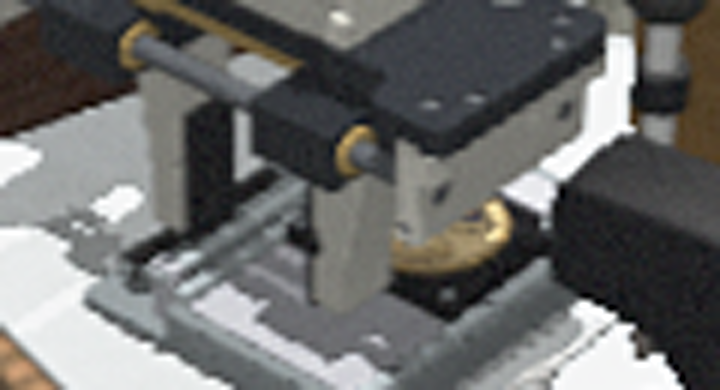

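Emit:
arm_command --commands '[{"tx": -0.008, "ty": 0, "tz": -0.002, "twist": 0}, {"tx": -0.018, "ty": 0, "tz": -0.002, "twist": 0}, {"tx": -0.028, "ty": 0, "tz": -0.002, "twist": 0}, {"tx": -0.038, "ty": 0, "tz": -0.002, "twist": 0}, {"tx": -0.048, "ty": 0, "tz": -0.002, "twist": 0}, {"tx": -0.056, "ty": 0, "tz": -0.002, "twist": 0}, {"tx": -0.06, "ty": 0, "tz": -0.002, "twist": 0}, {"tx": -0.06, "ty": 0, "tz": -0.002, "twist": 0}]' --claw 0.523

```text
t: 7.03
eef_pos: [0.4818, -0.0072, 0.0219]
ee_rot: [-3.141, -0.005, -2.881]
force: [-3.7, -2.4, 5.7]
width: 0.0459
gripper_force: 3.2
```

```bash
python3 - <<'E'
from h import *
grab_frame("side");rel()
E
```

```text
t 7.08 stand xy mm -44.6 29.2 z 22.0 yaw 0.2608 w 46.0 F [-4.  -1.8  5.7]
```

Emit:
arm_command --commands '[{"tx": -0.004, "ty": 0, "tz": 0, "twist": 0}, {"tx": -0.008, "ty": 0, "tz": 0, "twist": 0}, {"tx": -0.011, "ty": 0, "tz": 0, "twist": 0}, {"tx": -0.014, "ty": 0, "tz": 0, "twist": 0}, {"tx": -0.017, "ty": 0, "tz": 0, "twist": 0}, {"tx": -0.019, "ty": 0, "tz": 0, "twist": 0}, {"tx": -0.02, "ty": 0, "tz": 0, "twist": 0}, {"tx": -0.02, "ty": 0, "tz": 0, "twist": 0}]' --claw 0.523

```text
t: 7.75
eef_pos: [0.4862, -0.0061, 0.0219]
ee_rot: [-3.141, -0.005, -2.881]
force: [-4.7, -2.6, 6.5]
width: 0.0459
gripper_force: 3.4
```

```bash
python3 - <<'E'
from h import *
g=grab_frame("side");rel()
cv2.imwrite("pics/side5.png",cv2.resize(g[235:300,285:385,::-1],None,fx=7,fy=7,interpolation=2))
E
```

```text
t 7.8 stand xy mm -40.1 29.2 z 21.9 yaw 0.2607 w 45.8 F [-4.4 -1.6  7.3]
```

Still free; small steps until contact.

Emit:
arm_command --commands '[{"tx": -0.002, "ty": 0, "tz": 0, "twist": 0}, {"tx": -0.004, "ty": 0, "tz": 0, "twist": 0}, {"tx": -0.006, "ty": 0, "tz": 0, "twist": 0}, {"tx": -0.007, "ty": 0, "tz": 0, "twist": 0}, {"tx": -0.008, "ty": 0, "tz": 0, "twist": 0}, {"tx": -0.009, "ty": 0, "tz": 0, "twist": 0}, {"tx": -0.01, "ty": 0, "tz": 0, "twist": 0}, {"tx": -0.01, "ty": 0, "tz": 0, "twist": 0}]' --claw 0.523

```text
t: 8.47
eef_pos: [0.4878, -0.0057, 0.0218]
ee_rot: [-3.141, -0.007, -2.881]
force: [-7.4, -1.5, 8.5]
width: 0.0461
gripper_force: 4.6
```

```bash
python3 -c "from h import *;rel()"
```

```text
t 8.47 stand xy mm -38.4 29.2 z 21.8 yaw 0.2604 w 46.1 F [-7.4 -1.5  8.5]
```

Emit:
arm_command --commands '[{"tx": -0.001, "ty": 0, "tz": 0, "twist": 0}, {"tx": -0.002, "ty": 0, "tz": 0, "twist": 0}, {"tx": -0.003, "ty": 0, "tz": 0, "twist": 0}, {"tx": -0.004, "ty": 0, "tz": 0, "twist": 0}, {"tx": -0.005, "ty": 0, "tz": 0, "twist": 0}, {"tx": -0.006, "ty": 0, "tz": 0, "twist": 0}, {"tx": -0.006, "ty": 0, "tz": 0, "twist": 0}, {"tx": -0.006, "ty": 0, "tz": 0, "twist": 0}]' --claw 0.523

```text
t: 9.13
eef_pos: [0.488, -0.0057, 0.0217]
ee_rot: [-3.141, -0.009, -2.882]
force: [-10.0, -0.9, 11.4]
width: 0.0458
gripper_force: 6.6
```

```bash
python3 -c "from h import *;rel()"
```

```text
t 9.13 stand xy mm -38.2 29.1 z 21.7 yaw 0.2599 w 45.8 F [-10.   -0.9  11.4]
```

Emit:
arm_command --commands '[{"tx": 0.006, "ty": 0, "tz": 0, "twist": 0}, {"tx": 0.012, "ty": 0, "tz": 0, "twist": 0}, {"tx": 0.018, "ty": 0, "tz": 0, "twist": 0}, {"tx": 0.018, "ty": 0, "tz": -0.004, "twist": 0}, {"tx": 0.018, "ty": 0, "tz": -0.012, "twist": 0}, {"tx": 0.018, "ty": 0, "tz": -0.02, "twist": 0}, {"tx": 0.018, "ty": 0, "tz": -0.04, "twist": 0}, {"tx": 0.018, "ty": 0, "tz": -0.08, "twist": 0}]' --claw 0.523

```text
t: 9.8
eef_pos: [0.4873, -0.0054, 0.0421]
ee_rot: [-3.142, -0.003, -2.881]
force: [0.3, -0.4, 0.0]
width: 0.0462
gripper_force: 0.0
```

Emit:
arm_command --commands '[{"tx": 0, "ty": 0, "tz": -0.06, "twist": 0}, {"tx": 0, "ty": 0, "tz": -0.16, "twist": 0}, {"tx": 0, "ty": 0, "tz": -0.28, "twist": 0}, {"tx": 0, "ty": 0, "tz": -0.4, "twist": 0}, {"tx": 0.04, "ty": -0.1, "tz": -0.52, "twist": 0}, {"tx": 0.1, "ty": -0.2, "tz": -0.64, "twist": 0}, {"tx": 0.18, "ty": -0.32, "tz": -0.7, "twist": 0}, {"tx": 0.26, "ty": -0.44, "tz": -0.7, "twist": 0}]' --claw 0.523

```text
t: 10.47
eef_pos: [0.4553, -0.129, 0.222]
ee_rot: [-3.14, 0.006, -2.879]
force: [1.2, -1.1, -0.5]
width: 0.046
gripper_force: 0.0
```

Emit:
arm_command --commands '[{"tx": 0.06, "ty": -0.12, "tz": 0, "twist": 0}, {"tx": 0.12, "ty": -0.24, "tz": 0, "twist": 0}, {"tx": 0.18, "ty": -0.36, "tz": 0, "twist": 0}, {"tx": 0.24, "ty": -0.48, "tz": 0, "twist": 0}, {"tx": 0.3, "ty": -0.6, "tz": 0, "twist": 0}, {"tx": 0.36, "ty": -0.72, "tz": 0, "twist": 0}, {"tx": 0.4, "ty": -0.8, "tz": 0, "twist": 0}, {"tx": 0.4, "ty": -0.8, "tz": 0, "twist": 0}]' --claw 0.523

```text
t: 11.13
eef_pos: [0.408, -0.3509, 0.2185]
ee_rot: [-3.14, -0.001, -2.884]
force: [-0.3, -1.9, 5.0]
width: 0.0458
gripper_force: 0.0
```

```bash
python3 - <<'E'
from h import *
rel()
u=np.array([np.cos(Y),np.sin(Y)]);v=np.array([-u[1],u[0]])
a=grab_frame("top");b=grab_frame("side")
for c in("top","side"):
    r=spot_point("carrier",c)
    if r: d=at(c,r[0]["uv"],.02)[:2]-O;print(c,np.round([d@u*1e3,d@v*1e3],1),r[0]["score"])
cv2.imwrite("pics/end.png",np.hstack([cv2.resize(a[205:300,285:365,::-1],(400,475),interpolation=2),cv2.resize(b[220:315,275:355,::-1],(400,475),interpolation=2)]))
E
```

```text
t 11.13 stand xy mm -204.3 -283.9 z 218.5 yaw 0.258 w 45.8 F [-0.3 -1.9  5. ]
top [1.6 0.1] 0.96
side [1.5 7.8] 0.82
```

View pics/end.png

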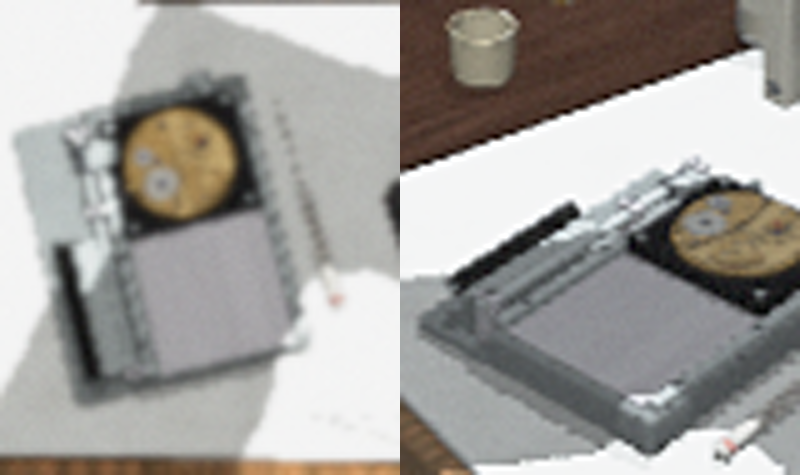

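The carrier sits square against the pins, with the pad covered and the clip foot over its left edge. The bar has sprung back up and the driver hasn't moved.

```bash
python3 - <<'E'
from h import *
for _ in range(4): grab_frame("top")
rel(); print(job_done())
E
```

```text
t 11.53 stand xy mm -202.1 -279.9 z 217.7 yaw 0.2621 w 45.7 F [-0.4  0.2 -0.1]
the job is handed in; nothing more can be done
None
```

I handed the job in at about 11.5 s: the last pictures show the carrier square against the stop pins with the clip foot resting on it, and the hand was clear. No verdict came back, and I had no direct reading of the clip angle.

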